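Fit the objective to the inverted gem microscope

TASK

Screw the objective with the blue band into the empty mount on top of the inverted microscope: stand it thread-down in the mount and, pressing only lightly, turn it backward (anticlockwise seen from above) until you feel it drop a step, then turn it clockwise until its shoulder sits flush on the mount and it is finger-tight, and let go. Never force it, and leave the other things on the bench where they are.

Things in the scene. Friction and masses are not known exactly. Their poses are not given: they have to be found in the camera images.
- objective: the objective, standing thread-down on the bench. Origin: centre of its foot, z up its axis. Brass thread (d 33 mm over the ribs) from 0 to 11.7 mm; flat shoulder at 11.7; black knurled flange (d 45) to 20.7; plain barrel (d 38, the place to grip) to 53.7, then a cone to 67.7; blue band from 46.7 to 60. 0.22 to 0.37 kg. Three thread starts 120 degrees apart, right-handed
- mount: steel ring (outer d 54 mm, 16 mm high) on the microscope's grey tower, threaded hole facing up. Origin: centre of its underside; z up. Hole d 34.4 mm, 16 deep, 2 mm chamfer (d 38.4 at the top), on which the thread may catch before it falls in; three-start right-hand thread, 12 mm per turn, starts 120 degrees apart at an unknown yaw; clockwise from above screws in
- mount_mouth (a point): centre of the mount's flat top face, 116 mm above the bench. Resting on the thread, the foot is 4 to 8 mm below it; turning backward (120 degrees at most) lifts it, then it drops 4 mm; from there 105 degrees forward seat the shoulder, 25 more take up the play. Press with 3 to 5 N: over 35 N on the thread is forcing it. Finger-tight is 0.2 to 0.4 N m; over 80 N in the joint is too tight
- microscope: black base 240 x 150 x 70 mm with a white deck (top at 76 mm), long side along its x. Origin: centre of its underside. The mount's axis is at x = -30 mm; behind it, at x = 70 to 106 mm, a white column 60 mm wide rises to 136 mm, with black knobs out to y = +-68 mm. Fixed to the bench
- spare_objective: short steel objective with a yellow band, d 33 mm, 42 mm high; leave it alone. Origin: centre of its underside
- ring_box: closed blue ring box, 51 x 51 x 40 mm; leave it alone. Origin: centre of its underside
- gem_jar: round clear gem jar with a black lid, d 46 mm, 22 mm high; leave it alone. Origin: centre of its underside

How it is judged:
On the way, in this order (a step that is already met when the one before it is completed fails the run):
1. resting on the mount's thread, the objective is turned backward up to the end of a thread start, about to drop (z of objective in the frame of mount_mouth between -0.0051 and -0.0036 m and contact force between objective and mount above 0.7 N and linear speed of objective below 0.008 m/s), for 0.06 s.
2. it has dropped a step, and rests there on the thread (z of objective in the frame of mount_mouth between -0.0092 and -0.007 m and contact force between objective and mount above 0.3 N), for 0.05 s.
At the end, for the whole second after the job is handed in: The objective is screwed home in the mount: shoulder within 0.6 mm of the mount's top face, axis upright within 0.03 rad and centred within 1.5 mm, finger-tight (over 10 N clamped between it and the mount), at rest and released; other things not moved over 20 mm or tipped (z of objective in the frame of mount_mouth between -0.0127 and -0.0111 m and horizontal distance between objective and mount_mouth below 0.0015 m and angle between the z axis of objective and the z axis of mount_mouth, either way round below 0.03 rad and contact force between objective and mount above 10 N and linear speed of objective below 0.01 m/s and angular speed of objective below 0.05 rad/s and contact force between the fingers and objective below 0.1 N); the robot touches nothing.
It fails at once if the objective is forced into the thread: over 35 N between it and the mount before the shoulder seats (contact force between objective and mount above 35 N and z of objective in the frame of mount_mouth above -0.0107 m).
It fails at once if it is overtightened: over 80 N between objective and mount (threads and shoulder added up) (contact force between objective and mount above 80 N).
It fails at once if the spare objective is moved or tipped (20 mm, 0.3 rad) (distance of spare_objective from where it was at the start of the episode above 0.02 m or angle between spare_objective's own z axis and vertical above 0.3 rad).
It fails at once if the ring box is moved or tipped (20 mm, 0.3 rad) (distance of ring_box from where it was at the start of the episode above 0.02 m or angle between ring_box's own z axis and vertical above 0.3 rad).
It fails at once if the gem jar is moved or tipped (20 mm, 0.3 rad) (distance of gem_jar from where it was at the start of the episode above 0.02 m or angle between gem_jar's own z axis and vertical above 0.3 rad).
It also fails if it takes over 67 s, if anything falls off the work surface, if the arm or the gripper's body presses on something with over 40 N, if the wrist force passes 120 N, or if a joint passes its speed limit or range.

ROBOT

A 6-joint arm with a two-finger parallel gripper is mounted at the origin on the work surface. World frame = base frame: x ahead of the robot, y to its left, z up, the work surface at z = 0. Lengths are in m, angles in rad, forces in N, time in s.
With the tool pointing down it reaches from about 0.3 to 0.775 m from the base axis. Payload 14.6 kg.
Tool frame: the origin (TCP) lies at the very end of the fingers, on their centre line; the grasp point (between the pads) lies 19 mm behind it; z points along the fingers, y is the line along which they close (so a half turn about z gives the same grasp; the last joint's range is limited). The gripper opens to 94 mm and grips with 3 to 60 N. Pads are 16 mm wide; open, the fingers measure 119 mm over their backs; the gripper's body (75 mm by 177 mm) begins 78 mm behind the grasp point.
Start: joints at [-1.203, 0.3, 1.521, -0, 1.321, -0.067], TCP at [0.232, -0.499, 0.205] pointing down, gripper open.
Joint ranges: [-3.03, 3.03], [-0.79, 2.21], [0.23, 2.52], [-1.04, 4.18], [0, 3.07], [-2.55, 2.55]. Speed limits (rad/s): [2.22, 2.22, 2.57, 3.14, 3.14, 3.14].

INTERFACE

Orientations are given as [roll, pitch, yaw] about the fixed x, y, z axes, in that order (R = Rz(yaw) Ry(pitch) Rx(roll)).
In Python, from station import ctrl, cams gives the robot as it stands. The module is installed in compiled form; this text tells all that it offers.
- The arm moves only by the tool arm_command, never from a script. Its argument "plan" is a list that holds one entry, the list of rows, each a list of 7 numbers: the shift along the tool's x, y, z in normalised numbers (1 is 800 mm), then the turn, a rotation vector about the tool's x, y, z in parts of the range, where 1.0 means pi rad, then the closure, from -1 (fully open) to 1 (shut). A call has 1 to 12 rows; each row is the pose to reach, as a shift and turn from the pose commanded when the call began, along the tool's axes at that moment; what a row does not reach only later rows make up. A row lasts 1/10 s, in which the tool goes at most 50 mm and 8.59 degrees, less where a joint would pass 70% of its speed; a pose out of reach is approached as far as the arm can. No shift or turn number may pass 1 either way. A call with a gripper value outside its range is refused whole. The fingers move at their own pace and stop on an object; "squeeze" is the grip in N (left out, the last holds). Time passes only in rows, so rows that repeat a pose let the fingers close. It gives the time, the measured TCP pose, the force, the opening and the grip force at its end, in the units of the state.
- ctrl.get_obs(): the state, without advancing time (a new reading comes with each control period).
- cams.camera(name): name is "side" or "top" or "wrist"; returns (picture, depth): 400x640x3 uint8, blue, green, red; 400x640 float32, m along the optical axis (not along the pixel's ray), 0 where there is no reading.
- cams.camera_info(name): a dict with "fx", "fy", "cx", "cy" (pixels), "world_to_cam" (4x4, takes a point from world to camera coordinates). Camera axes: x right, y down, z forward; pixel columns grow to the right and rows downward; lengths in m; the calibration is good to about 2 mm. The wrist camera is an equidistant fisheye: a pixel r from the principal point sees the ray r / f radians off the axis. A picture is of the moment at which its call begins: read the wrist's pose just before it. camera_info takes no time and is no camera call; for the wrist camera it gives the pose at the moment of the call.
- ctrl.hand_in(): hands the job in; it is judged then, once.
The state is a dict: "time_s": time; "qpos": joint angles; "joint_vel": joint speeds; "tau": joint torques, N m; "ee_pos": TCP position; "eef_rot": TCP orientation; "force": force on the tool from outside, world axes, zero at the start; "moment": the same for the moment, N m; "grip_width": finger opening in m; "grip_force": force on a finger pad.
Only numpy, scipy, OpenCV 4.12 (cv2) and the standard library are available. Lean on these libraries where they do the work, as an engineer would, in place of code of your own. Each camera call takes 0.05 s, during which the arm holds its last target. There are 200 camera calls.

## Working session

There is one attempt and no reset: what is moved stays moved. The work goes in short steps, Python scripts to look and compute and a tool call to move; the robot and the scene stay as the last step left them, time stands still between calls to the robot, and variables do not carry over. Pictures are saved under pics/ and viewed, at most 10 in all, crops included, and the job is handed in when it is done.

Besides the shell and the picture viewer there is one more tool, called after "Request:" in YAML: its name, and indented under it one key for each argument. arm_command: Moves the arm, as the interface text tells. Its arguments: {"type":"object","properties":{"plan":{"type":"array"},"squeeze":{"type":"number"}},"required":["plan"]}

```bash
mkdir -p pics; python3 - <<'E'
from station import ctrl,cams
import cv2,numpy as np
o=ctrl.get_obs();print({k:np.round(v,4) for k,v in o.items()})
a=[]
for n in("side","top"):
    p,d=cams.camera(n);i=cams.camera_info(n);print(n,i);np.savez(n,p=p,d=d,W=i["world_to_cam"],k=[i["fx"],i["fy"],i["cx"],i["cy"]])
    cv2.imwrite(f"pics/{n}0.png",p)
E
```

```text
{'time_s': np.float64(0.0), 'qpos': array([-1.2026,  0.3005,  1.5216, -0.    ,  1.3207, -0.0666]), 'joint_vel': array([-0.0007,  0.0001,  0.001 , -0.0002,  0.001 , -0.0002]), 'tau': array([ 7.00000e-04, -5.31806e+01, -3.52735e+01,  7.08000e-02,
        2.46000e-02, -1.00000e-04]), 'ee_pos': array([ 0.2316, -0.4986,  0.2049]), 'eef_rot': array([-3.1404e+00, -1.0000e-04,  4.3480e-01]), 'force': array([ 0.4842, -0.5484,  0.8102]), 'moment': array([-0.0083, -0.0442,  0.0494]), 'grip_force': np.float64(0.0), 'grip_width': np.float64(0.0938)}
side {'fx': 469.4222339997903, 'fy': 469.4222339997903, 'cx': 323.163519432572, 'cy': 198.53152282414345, 'world_to_cam': array([[-0.96123366, -0.27545936,  0.01232861,  0.53012478],
       [-0.19434281,  0.64509828, -0.73897164,  0.19893406],
       [ 0.19560349, -0.71272039, -0.67362373,  0.87873886],
       [ 0.        ,  0.        ,  0.        ,  1.        ]])}
top {'fx': 406.7136377290469, 'fy': 406.7136377290469, 'cx': 306.49629500637724, 'cy': 198.59649486812964, 'world_to_cam': array([[ 0.00307782, -0.99994407, -0.01011806, -0.03749592],
       [-0.99918738, -0.00266854, -0.04021766,  0.575579  ],
       [ 0.04018841,  0.01023362, -0.99913971,  0.79271401],
       [ 0.        ,  0.        ,  0.        ,  1.        ]])}
```

View pics/side0.png

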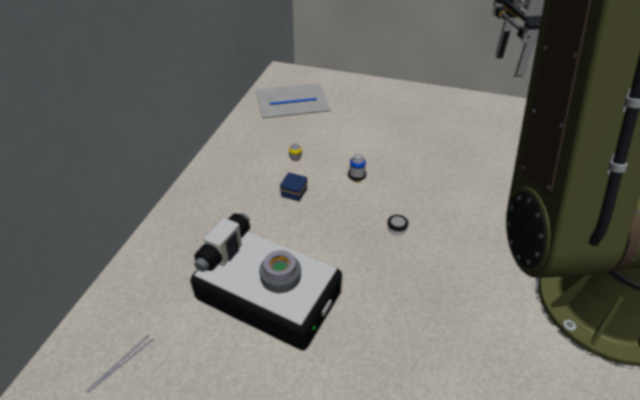

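View pics/top0.png

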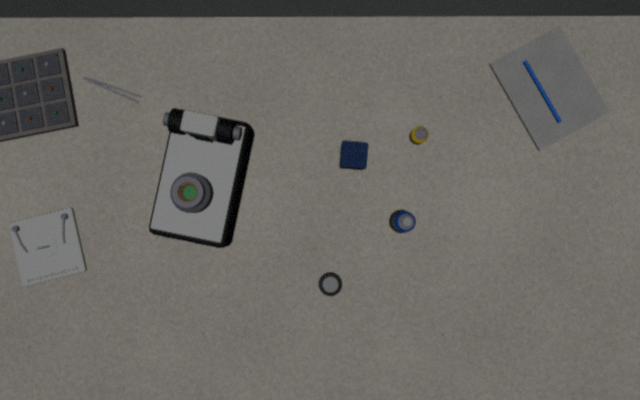

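```bash
cat > h.py <<'E'
import numpy as np,cv2
def cloud(d,W,k):
    v,u=np.mgrid[:d.shape[0],:d.shape[1]];P=np.stack([(u-k[2])/k[0]*d,(v-k[3])/k[1]*d,d],-1)
    return (P-W[:3,3])@W[:3,:3]
def ray(u,v,W,k):
    r=np.array([(u-k[2])/k[0],(v-k[3])/k[1],1])@W[:3,:3];return -W[:3,:3].T@W[:3,3],r/np.linalg.norm(r)
def plane(u,v,z,W,k):
    c,r=ray(u,v,W,k);return c+r*(z-c[2])/r[2]
def tri(R):
    A=0;b=0
    for c,r in R:
        M=np.eye(3)-np.outer(r,r);A=A+M;b=b+M@c
    x=np.linalg.solve(A,b);return x,[np.linalg.norm((np.eye(3)-np.outer(r,r))@(x-c)) for c,r in R]
def blob(m):
    n,l,s,c=cv2.connectedComponentsWithStats(m.astype(np.uint8));return [(s[i],c[i],l==i) for i in range(1,n) if s[i,4]>8]
E
python3 - <<'E'
from h import *
roi={"side":dict(o=(335,380,145,185),m=(250,310,240,300),y=(285,305,140,162)),"top":dict(o=(385,425,200,240),m=(165,220,165,220),y=(405,435,120,150))}
R={}
for n in("side","top"):
    f=np.load(n+".npz");p,d,W,k=f["p"],f["d"],f["W"],f["k"];P=cloud(d,W,k);h=cv2.cvtColor(p,cv2.COLOR_BGR2HSV)
    B=(h[...,0]>100)&(h[...,0]<130)&(h[...,1]>140)&(h[...,2]>60)
    G=(h[...,1]>70)&(h[...,0]<95)&(h[...,0]>5)&(h[...,2]>40)
    for q,mask in(("o",B),("m",G),("y",G)):
        a,b,c,e=roi[n][q];m=np.zeros_like(mask);m[c:e,a:b]=mask[c:e,a:b]
        bl=blob(m)
        if not bl: print(n,q,"none");continue
        s,ce,l=max(bl,key=lambda t:t[0][4]);print(n,q,s,ce.round(1));R.setdefault(q,[]).append(ray(*ce,W,k))
        Z=P[c:e,a:b].reshape(-1,3);Z=Z[d[c:e,a:b].ravel()>0]
        print("  z pct",np.percentile(Z[:,2],[1,20,50,80,99]).round(3))
        if q=="m":
            t=Z[(Z[:,2]>.108)&(Z[:,2]<.122)];print("  ring n",len(t),t.mean(0),(t.max(0)+t.min(0))/2,np.ptp(t,0),np.median(t[:,2]))
        if q=="o":
            t=Z[Z[:,2]>.015];print("  ",len(t),(t.max(0)+t.min(0))/2,np.ptp(t,0),t.max(0))
            t=Z[Z[:,2]>.058];print("  top",len(t),(t.max(0)+t.min(0))/2,np.ptp(t,0))
for q in R: print(q,tri(R[q]))
E
```

```text
side o [351 161  14   7  63] [357.3 164.7]
  z pct [-0.002  0.     0.002  0.02   0.069]
   402 [ 0.53129143 -0.21489207  0.04327289] [0.04542075 0.03770281 0.05630312] [ 0.5540018  -0.19604067  0.07142445]
  top 121 [ 0.53021683 -0.21755355  0.06473849] [0.03405913 0.03237984 0.0133719 ]
side m [270 256  20  11  92] [279.  259.7]
  z pct [-0.001  0.076  0.078  0.102  0.118]
  ring n 570 [0.58162145 0.16853424 0.11490689] [0.58223903 0.16708739 0.11375525] [0.05453933 0.05494243 0.01143807] 0.1157636489066673
side y [288 147  14   8  77] [294.8 151. ]
  z pct [-0.002  0.     0.003  0.032  0.044]
top o [395 212  15  20  89] [399.5 221.5]
  z pct [-0.001  0.001  0.003  0.056  0.071]
   492 [ 0.53316881 -0.21734567  0.0439959 ] [0.04462153 0.04167158 0.05783669] [ 0.55547958 -0.19650988  0.07291424]
  top 284 [ 0.53277644 -0.21873545  0.06546896] [0.03696443 0.03373767 0.01489056]
top m [178 182  20  20 260] [187.8 191.9]
  z pct [0.075 0.077 0.079 0.11  0.12 ]
  ring n 621 [0.58276225 0.16846765 0.11630055] [0.58311291 0.16845749 0.11451487] [0.05348459 0.05405564 0.01300723] 0.11698820157174357
top y [410 126  19  18 153] [418.  135.2]
  z pct [-0.001  0.001  0.003  0.035  0.046]
o (array([ 0.53070552, -0.21021912,  0.05315738]), [np.float64(0.0010772018186019983), np.float64(0.0010772018186021109)])
m (array([0.58260682, 0.16639869, 0.12149814]), [np.float64(0.00035766494153368955), np.float64(0.00035766494153380155)])
y (array([ 0.69882777, -0.25297821,  0.02599384]), [np.float64(0.00036521775133578665), np.float64(0.0003652177513357138)])
```

Careful with the scale: shifts go in shares of 800 mm and turns go in shares of pi rad. That gives: 390 mm / 800 = 0.4875, -129 mm / 800 = -0.1613, -0.748 rad / 3.1416 = -0.2381.

Request:
arm_command:
  plan:
    - [[0.4875,-0.1613,0,0,0,-0.2381,-1],[0.4875,-0.1613,0,0,0,-0.2381,-1],[0.4875,-0.1613,0,0,0,-0.2381,-1],[0.4875,-0.1613,0,0,0,-0.2381,-1],[0.4875,-0.1613,0,0,0,-0.2381,-1],[0.4875,-0.1613,0,0,0,-0.2381,-1],[0.4875,-0.1613,0,0,0,-0.2381,-1],[0.4875,-0.1613,0,0,0,-0.2381,-1],[0.4875,-0.1613,0,0,0,-0.2381,-1],[0.4875,-0.1613,0,0,0,-0.2381,-1],[0.4875,-0.1613,0,0,0,-0.2381,-1],[0.4875,-0.1613,0,0,0,-0.2381,-1]]

```text
time_s: 1.3
ee_pos: [0.5301, -0.2188, 0.2055]
eef_rot: [-3.141, 0.0, 1.181]
force: [-1.0, -0.3, 0.5]
grip_width: 0.0938
grip_force: 0.0
```

```bash
python3 - <<'E'
from station import ctrl,cams
import cv2,numpy as np
o=ctrl.get_obs();print({k:np.round(o[k],4) for k in("time_s","qpos","ee_pos","eef_rot","force","joint_vel")})
i=cams.camera_info("wrist");p,d=cams.camera("wrist");print(i)
np.savez("w1",p=p,d=d,W=i["world_to_cam"],k=[i["fx"],i["fy"],i["cx"],i["cy"]]);cv2.imwrite("pics/w1.png",p)
E
```

```text
{'time_s': np.float64(1.3), 'qpos': array([-4.5520e-01,  3.5240e-01,  1.4515e+00, -2.0000e-04,  1.3377e+00,
       -6.5400e-02]), 'ee_pos': array([ 0.5301, -0.2188,  0.2055]), 'eef_rot': array([-3.1415e+00,  1.0000e-04,  1.1810e+00]), 'force': array([-1.0172, -0.3374,  0.4617]), 'joint_vel': array([-0.0013, -0.0026, -0.0033,  0.0015,  0.0012,  0.0035])}
{'fx': 309.70691628693146, 'fy': 309.70691628693146, 'cx': 312.61150308917223, 'cy': 200.64520340245912, 'world_to_cam': array([[ 9.24922626e-01, -3.80155409e-01, -1.16250574e-05,
        -5.73416443e-01],
       [-3.65375969e-01, -8.88972517e-01,  2.76094666e-01,
        -3.11978755e-02],
       [-1.04969215e-01, -2.55361956e-01, -9.61130447e-01,
         3.91082340e-01],
       [ 0.00000000e+00,  0.00000000e+00,  0.00000000e+00,
         1.00000000e+00]])}
```

View pics/w1.png

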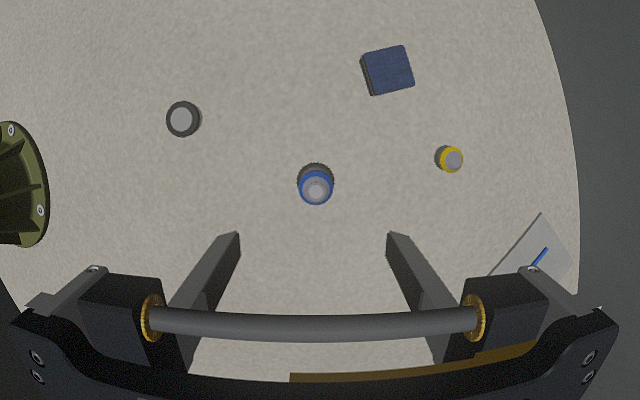

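```bash
cat >> h.py <<'E'
def fcloud(d,W,k):
    v,u=np.mgrid[:d.shape[0],:d.shape[1]];x=u-k[2];y=v-k[3];r=np.hypot(x,y)+1e-9;t=np.tan(r/k[0])/r
    P=np.stack([x*t*d,y*t*d,d],-1);return (P-W[:3,3])@W[:3,:3]
def fray(u,v,W,k):
    x,y=u-k[2],v-k[3];r=np.hypot(x,y)+1e-9;t=r/k[0];q=np.array([x/r*np.sin(t),y/r*np.sin(t),np.cos(t)])
    return -W[:3,:3].T@W[:3,3],q@W[:3,:3]
def fcircle(t):
    A=np.c_[2*t[:,:2],np.ones(len(t))];s=np.linalg.lstsq(A,(t[:,:2]**2).sum(1),rcond=None)[0];return s[:2],np.sqrt(s[2]+s[:2]@s[:2])
E
python3 - <<'E'
from h import *
f=np.load("w1.npz");p,d,W,k=f["p"],f["d"],f["W"],f["k"];P=fcloud(d,W,k)
h=cv2.cvtColor(p,cv2.COLOR_BGR2HSV)
Z=P[155:215,290:345].reshape(-1,3);print(np.percentile(Z[:,2],[1,50,90,99]))
for a,b in((.015,.024),(.05,.06),(.06,.066),(.064,.075),(.015,.08)):
    t=Z[(Z[:,2]>a)&(Z[:,2]<b)]
    if len(t)>5: print(a,b,len(t),t.mean(0).round(4),((t.max(0)+t.min(0))/2).round(4),np.ptp(t,0).round(4),np.median(t[:,2]))
m=np.zeros(d.shape,bool);B=(h[...,0]>100)&(h[...,0]<130)&(h[...,1]>120)&(h[...,2]>50);m[155:215,290:345]=B[155:215,290:345]
c=max(cv2.findContours(m.astype(np.uint8),0,2)[0],key=cv2.contourArea);e=cv2.fitEllipse(cv2.convexHull(c));print(e)
for ce,z in((e[0],.0500),(e[0],.0467),(e[0],.0537)):
    C,r=fray(*ce,W,k);print(z,C+r*(z-C[2])/r[2],C)
hole=(~m)&(cv2.drawContours(np.zeros(d.shape,np.uint8),[cv2.convexHull(c)],-1,1,-1)>0)
for s,ce,l in blob(hole): 
    C,r=fray(*ce,W,k);print(s,ce,C+r*(.0645-C[2])/r[2],np.median(P[l],0))
E
```

```text
[-0.00193344  0.00042443  0.06610258  0.06880375]
0.015 0.024 225 [ 0.5368 -0.2093  0.0201] [ 0.5325 -0.2174  0.0194] [0.045  0.038  0.0077] 0.02014824492668655
0.05 0.06 396 [ 0.5333 -0.2179  0.0564] [ 0.5319 -0.2213  0.0551] [0.039  0.0389 0.0097] 0.05641775687615838
0.06 0.066 224 [ 0.5326 -0.2186  0.0626] [ 0.5322 -0.2217  0.063 ] [0.0308 0.0293 0.006 ] 0.06252918362875012
0.064 0.075 368 [ 0.5326 -0.221   0.0673] [ 0.5323 -0.2217  0.067 ] [0.0242 0.0235 0.0057] 0.06746243116323952
0.015 0.08 1264 [ 0.5339 -0.2165  0.0524] [ 0.5325 -0.2196  0.0427] [0.045  0.0424 0.0543] 0.05859533269022577
((315.21270751953125, 187.28627014160156), (32.75322723388672, 33.68165588378906), 92.35928344726562)
0.05 [ 0.53202821 -0.22154389  0.05      ] [ 0.56001849 -0.14585386  0.38448805]
0.0467 [ 0.53175207 -0.22229063  0.0467    ] [ 0.56001849 -0.14585386  0.38448805]
0.0537 [ 0.53233783 -0.22070663  0.0537    ] [ 0.56001849 -0.14585386  0.38448805]
[302 176  28  28 598] [315.47491639 189.41137124] [ 0.53261958 -0.22052315  0.0645    ] [ 0.53281435 -0.22009607  0.06656929]
```

Request:
arm_command:
  plan:
    - [[-0.0013,0.0038,0.0563,0,0,0,-1],[-0.0013,0.0038,0.1125,0,0,0,-1],[-0.0013,0.0038,0.1625,0,0,0,-1],[-0.0013,0.0038,0.1938,0,0,0,-1],[-0.0013,0.0038,0.2125,0,0,0,-1],[-0.0013,0.0038,0.2225,0,0,0,-1],[-0.0013,0.0038,0.2275,0,0,0,-1],[-0.0013,0.0038,0.2275,0,0,0,-1]]

```text
time_s: 2.15
ee_pos: [0.5337, -0.22, 0.0241]
eef_rot: [3.141, 0.0, 1.183]
force: [-0.3, -0.3, -0.2]
grip_width: 0.0941
grip_force: 0.0
```

Request:
arm_command:
  plan:
    - [[0,0,0,0,0,0,1],[0,0,0,0,0,0,1],[0,0,0,0,0,0,1],[0,0,0,0,0,0,1],[0,0,0,0,0,0,1],[0,0,0,0,0,0,1],[0,0,0,0,0,0,1],[0,0,0,0,0,0,1]]
  squeeze: 25

```text
time_s: 2.95
ee_pos: [0.5334, -0.2196, 0.0234]
eef_rot: [-3.141, 0.0, 1.183]
force: [-0.5, -1.0, 0.1]
grip_width: 0.0375
grip_force: 25.0
```

Request:
arm_command:
  plan:
    - [[0,0,-0.0125,0,0,0,1],[0,0,-0.05,0,0,0,1],[0,0,-0.1,0,0,0,1],[0,0,-0.15,0,0,0,1],[0,0,-0.2,0,0,0,1],[0,0,-0.2438,0,0,0,1],[0,0,-0.275,0,0,0,1],[0,0,-0.2875,0,0,0,1],[0,0,-0.2875,0,0,0,1]]

```text
time_s: 3.85
ee_pos: [0.5336, -0.2197, 0.2544]
eef_rot: [3.14, 0.0, 1.183]
force: [-0.3, 0.3, -3.3]
grip_width: 0.0375
grip_force: 25.0
```

To row units: 378 mm / 800 = 0.4725, 373 mm / 800 = 0.4663.

Request:
arm_command:
  plan:
    - [[0.0188,-0.005,0,0,0,0,1],[0.0625,-0.0163,0,0,0,0,1],[0.1188,-0.0313,0,0,0,0,1],[0.175,-0.0463,0,0,0,0,1],[0.2313,-0.0613,0,0,0,0,1],[0.2875,-0.0763,0,0,0,0,1],[0.3438,-0.0913,0,0,0,0,1],[0.4,-0.1075,0,0,0,0,1],[0.4438,-0.1188,0,0,0,0,1],[0.4663,-0.125,0,0,0,0,1],[0.4725,-0.1263,0,0,0,0,1],[0.4725,-0.1263,0,0,0,0,1]]

```text
time_s: 5.05
ee_pos: [0.5826, 0.1686, 0.2524]
eef_rot: [-3.14, 0.001, 1.183]
force: [0.2, 0.1, -3.6]
grip_width: 0.0372
grip_force: 25.0
```

```bash
python3 - <<'E'
from station import ctrl,cams
import cv2,numpy as np
o=ctrl.get_obs();print({k:np.round(o[k],4) for k in("time_s","qpos","ee_pos","eef_rot","force","moment","joint_vel")})
i=cams.camera_info("wrist");p,d=cams.camera("wrist")
np.savez("w2",p=p,d=d,W=i["world_to_cam"],k=[i["fx"],i["fy"],i["cx"],i["cy"]]);cv2.imwrite("pics/w2.png",p)
E
```

```text
{'time_s': np.float64(5.05), 'qpos': array([ 2.2130e-01,  4.0040e-01,  1.2781e+00, -2.0000e-04,  1.4647e+00,
        6.0880e-01]), 'ee_pos': array([0.5826, 0.1686, 0.2524]), 'eef_rot': array([-3.1404e+00,  1.1000e-03,  1.1833e+00]), 'force': array([ 0.2271,  0.0987, -3.6087]), 'moment': array([-0.0475, -0.0893,  0.0248]), 'joint_vel': array([-0.0327, -0.0149,  0.0077, -0.0037,  0.0002, -0.0134])}
```

View pics/w2.png

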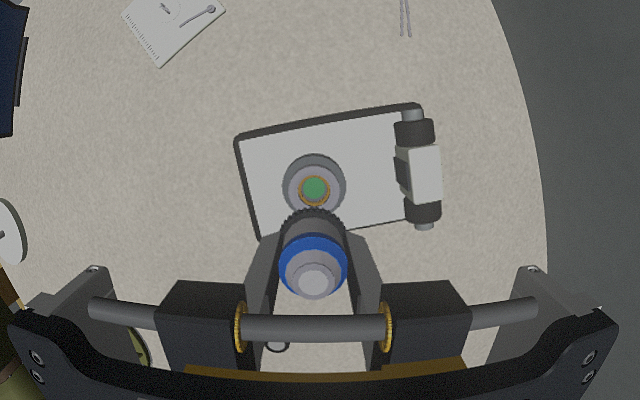

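```bash
cat > m.py <<'E'
from h import *
import sys
def mount(fn):
    f=np.load(fn);p,d,W,k=f["p"],f["d"],f["W"],f["k"];P=fcloud(d,W,k)
    s=(np.hypot(P[...,0]-.5825,P[...,1]-.1685)<.036)&(d>0)
    t=s&(P[...,2]>.112)&(P[...,2]<.121);Z=P[t];print(fn,"ring n",len(Z),"z",np.median(Z[:,2]))
    # angular max/min radius edges, iterated
    c=np.array([.5825,.1685])
    for _ in range(6):
        a=np.arctan2(*(Z[:,:2]-c).T[::-1]);r=np.hypot(*(Z[:,:2]-c).T);b=((a+np.pi)/(2*np.pi)*36).astype(int)
        E=np.array([Z[b==j][r[b==j].argmax()] for j in range(36) if (b==j).sum()>3]);q=np.hypot(*(E[:,:2]-c).T);E=E[abs(q-.0265)<.002]
        c,R=fcircle(E)
    print(" outer",c.round(4),R.round(4),len(E))
    h=cv2.cvtColor(p,cv2.COLOR_BGR2HSV);G=(h[...,0]>50)&(h[...,0]<90)&(h[...,1]>70)
    for s,ce,l in blob(G):
        if s[4]>80: print(" green",s,ce,np.median(P[l],0).round(4),*[(lambda C,r:(C+r*(z-C[2])/r[2]).round(4))(*fray(*ce,W,k)) for z in(.100,.110)])
def held(fn,top):
    f=np.load(fn);p,d,W,k=f["p"],f["d"],f["W"],f["k"];P=fcloud(d,W,k)
    t=P[(abs(P[...,2]-top)<.003)&(d>0)&(np.hypot(P[...,0]-.5825,P[...,1]-.1685)<.03)]
    print(" held top",len(t),t.mean(0).round(4),((t.max(0)+t.min(0))/2).round(4),np.ptp(t,0).round(4),np.median(t[:,2]))
E
python3 - <<'E'
from m import *
mount("w2.npz");held("w2.npz",.2524-.0234+.0677)
f=np.load("w2.npz");print(f["p"][188,314],f["p"][177,314],f["p"][200,300])
E
```

```text
w2.npz ring n 1097 z 0.11551185511115186
 outer [0.583  0.1672] 0.027 29
 green [303 178  22  21 348] [313.68103448 187.52298851] [0.583  0.1669 0.1001] [0.5829 0.1668 0.1   ] [0.5838 0.1691 0.11  ]
 held top 1748 [0.5828 0.1686 0.2965] [0.5853 0.1698 0.2967] [0.0538 0.0345 0.006 ] 0.2965768456991629
[ 95 135  80] [ 85 117  92] [133 125 125]
```

```bash
python3 - <<'E'
from h import *
for fn,top,c0,tcp in(("w1.npz",.0677,(.5325,-.221),None),("w2.npz",.2967,(.5828,.1686),(.5826,.1686))):
    f=np.load(fn);p,d,W,k=f["p"],f["d"],f["W"],f["k"];P=fcloud(d,W,k);h=cv2.cvtColor(p,cv2.COLOR_BGR2HSV)
    near=(np.hypot(P[...,0]-c0[0],P[...,1]-c0[1])<.024)&(abs(P[...,2]-top+.008)<.016)
    t=P[near&(abs(P[...,2]-top)<.0025)&(np.hypot(P[...,0]-c0[0],P[...,1]-c0[1])<.015)]
    print(fn,"disc",len(t),t.mean(0).round(4),((t.max(0)+t.min(0))/2).round(4),np.ptp(t,0).round(4))
    B=near&(h[...,0]>100)&(h[...,0]<130)&(h[...,1]>120)&(h[...,2]>50)
    for a,b in((.004,.008),(.008,.012),(.0077,.0139)):
        t=P[B&(top-P[...,2]>a)&(top-P[...,2]<b)];c,R=fcircle(t);print("  slice",a,b,len(t),c.round(4),R.round(4))
    # cone fit: r = r0 + s*(top-z)
    t=P[B&(top-P[...,2]>.008)&(top-P[...,2]<.0138)];c,R=fcircle(t)
    # camera-top disc pixel centroid ray
    m=near&~B;bl=blob(m);s,ce,l=max(bl,key=lambda q:q[0][4]);C,r=fray(*ce,W,k);print("  discpix",s,ce,(C+r*(top-C[2])/r[2]).round(4))
E
```

```text
w1.npz disc 342 [ 0.5325 -0.2211  0.0675] [ 0.5324 -0.2214  0.0675] [0.0229 0.023  0.0046]
  slice 0.004 0.008 20 [ 0.5322 -0.2215] 0.0152
  slice 0.008 0.012 159 [ 0.5321 -0.2215] 0.0165
  slice 0.0077 0.0139 238 [ 0.5322 -0.2214] 0.0168
  discpix [302 176  28  29 615] [315.49430894 189.86341463] [ 0.5327 -0.2202  0.0677]
w2.npz disc 1355 [0.5821 0.1673 0.2965] [0.5821 0.1665 0.2966] [0.0222 0.0235 0.0049]
  slice 0.004 0.008 65 [0.5818 0.1667] 0.0149
  slice 0.008 0.012 688 [0.5818 0.1665] 0.0163
  slice 0.0077 0.0139 1057 [0.5818 0.1666] 0.0167
  discpix [ 285  249   56   52 2188] [312.73537477 273.90585009] [0.5836 0.1708 0.2967]
```

To row units: 107 mm / 800 = 0.1338, 106 mm / 800 = 0.1325.

Request:
arm_command:
  plan:
    - [[0.0013,0.0013,0.0375,0,0,0,1],[0.0013,0.0013,0.075,0,0,0,1],[0.0013,0.0013,0.1063,0,0,0,1],[0.0013,0.0013,0.125,0,0,0,1],[0.0013,0.0013,0.1325,0,0,0,1],[0.0013,0.0013,0.1338,0,0,0,1],[0.0013,0.0013,0.1338,0,0,0,1],[0.0013,0.0013,0.1338,0,0,0,1]]

```text
time_s: 5.9
ee_pos: [0.5847, 0.1691, 0.1476]
eef_rot: [3.14, -0.001, 1.183]
force: [0.3, 0.4, -1.9]
grip_width: 0.0377
grip_force: 25.0
```

```bash
python3 - <<'E'
from station import ctrl,cams
import cv2,numpy as np
o=ctrl.get_obs();print({k:np.round(o[k],4) for k in("time_s","qpos","ee_pos","eef_rot","force","moment","joint_vel")})
p,d=cams.camera("side");i=cams.camera_info("side")
np.savez("s3",p=p,d=d)
cv2.imwrite("pics/s3.png",cv2.resize(p[150:310,200:360],None,fx=3.7,fy=3.7,interpolation=cv2.INTER_CUBIC))
E
```

```text
{'time_s': np.float64(5.9), 'qpos': array([ 0.2213,  0.4781,  1.4126, -0.    ,  1.2491,  0.6094]), 'ee_pos': array([0.5847, 0.1691, 0.1476]), 'eef_rot': array([ 3.1401e+00, -1.0000e-03,  1.1827e+00]), 'force': array([ 0.257 ,  0.3896, -1.8977]), 'moment': array([-0.0394, -0.0368,  0.0049]), 'joint_vel': array([ 0.0033,  0.0001,  0.0029,  0.001 , -0.0022, -0.0012])}
```

View pics/s3.png

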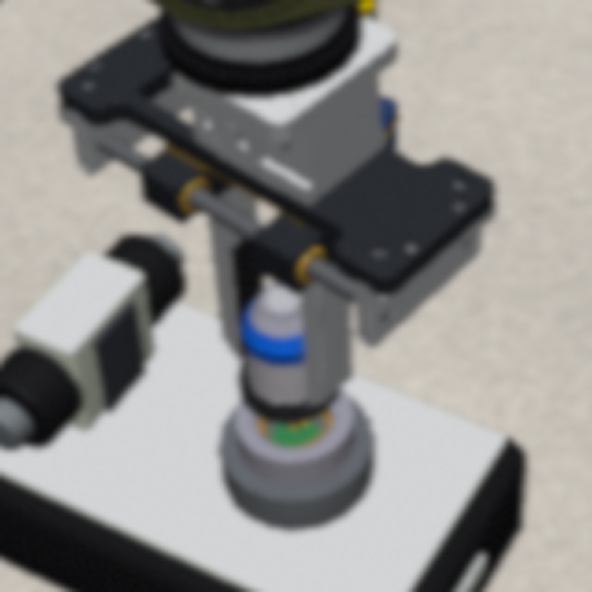

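To row units: 10 mm / 800 = 0.0125, 9 mm / 800 = 0.0113.

Request:
arm_command:
  plan:
    - [[0,0,0.0025,0,0,0,1],[0,0,0.005,0,0,0,1],[0,0,0.0075,0,0,0,1],[0,0,0.01,0,0,0,1],[0,0,0.0113,0,0,0,1],[0,0,0.0125,0,0,0,1],[0,0,0.0125,0,0,0,1]]

```text
time_s: 6.65
ee_pos: [0.5842, 0.169, 0.1363]
eef_rot: [-3.141, 0.0, 1.183]
force: [0.0, -0.1, -2.8]
grip_width: 0.0377
grip_force: 25.0
```

To row units: 1 mm / 800 = 0.0013, 0.5 mm / 800 = 0.0006.

Request:
arm_command:
  plan:
    - [[0,0,0.0006,0,0,0,1],[0,0,0.0013,0,0,0,1],[0,0,0.0013,0,0,0,1]]

```text
time_s: 6.95
ee_pos: [0.5842, 0.169, 0.1354]
eef_rot: [-3.142, 0.0, 1.183]
force: [0.3, 0.2, -3.3]
grip_width: 0.0374
grip_force: 25.0
```

To row units: 1 mm / 800 = 0.0013, 0.5 mm / 800 = 0.0006.

Request:
arm_command:
  plan:
    - [[0,0,0.0006,0,0,0,1],[0,0,0.0013,0,0,0,1],[0,0,0.0013,0,0,0,1]]

```text
time_s: 7.25
ee_pos: [0.5842, 0.169, 0.1344]
eef_rot: [-3.142, 0.0, 1.183]
force: [-0.9, -0.1, -2.9]
grip_width: 0.0375
grip_force: 25.0
```

To row units: 1 mm / 800 = 0.0013, 0.5 mm / 800 = 0.0006.

Request:
arm_command:
  plan:
    - [[0,0,0.0006,0,0,0,1],[0,0,0.0013,0,0,0,1],[0,0,0.0013,0,0,0,1]]

```text
time_s: 7.55
ee_pos: [0.5842, 0.1691, 0.1334]
eef_rot: [-3.142, 0.0, 1.183]
force: [0.6, -0.4, -3.3]
grip_width: 0.0371
grip_force: 25.0
```

To row units: 0.8 mm / 800 = 0.001, 0.5 mm / 800 = 0.0006.

Request:
arm_command:
  plan:
    - [[0,0,0.0006,0,0,0,1],[0,0,0.001,0,0,0,1],[0,0,0.001,0,0,0,1]]

```text
time_s: 7.85
ee_pos: [0.5844, 0.1691, 0.1331]
eef_rot: [3.141, -0.0, 1.183]
force: [-1.5, 0.5, 3.7]
grip_width: 0.0376
grip_force: 25.0
```

To row units: -1.35 mm / 800 = -0.0017, -0.35 mm / 800 = -0.0004, -0.48 rad / 3.1416 = -0.1528.

Request:
arm_command:
  plan:
    - [[0,-0.0001,-0.0005,0,0,-0.0382,1],[0,-0.0003,-0.0008,0,0,-0.0764,1],[-0.0001,-0.0004,-0.0011,0,0,-0.1146,1],[-0.0001,-0.0006,-0.0014,0,0,-0.1528,1],[-0.0003,-0.0007,-0.0017,0,0,-0.191,1],[-0.0003,-0.0007,-0.0017,0,0,-0.191,1]]

```text
time_s: 8.45
ee_pos: [0.5839, 0.1691, 0.1343]
eef_rot: [3.141, 0.0, 1.785]
force: [-0.1, -0.3, 1.2]
grip_width: 0.0377
grip_force: 25.0
```

```bash
cat >> m.py <<'E'
def snap(fn):
    from station import ctrl,cams
    o=ctrl.get_obs();print({k:np.round(o[k],4) for k in("time_s","qpos","ee_pos","eef_rot","force","moment")})
    i=cams.camera_info("wrist");p,d=cams.camera("wrist");np.savez(fn,p=p,d=d,W=i["world_to_cam"],k=[i["fx"],i["fy"],i["cx"],i["cy"]])
def heldc(fn,top,c0=(.582,.167)):
    f=np.load(fn);p,d,W,k=f["p"],f["d"],f["W"],f["k"];P=fcloud(d,W,k);h=cv2.cvtColor(p,cv2.COLOR_BGR2HSV)
    B=(np.hypot(P[...,0]-c0[0],P[...,1]-c0[1])<.024)&(h[...,0]>100)&(h[...,0]<130)&(h[...,1]>120)&(h[...,2]>50)
    t=P[B&(top-P[...,2]>.0077)&(top-P[...,2]<.0139)];c,R=fcircle(t);print(" band",len(t),c.round(4),R.round(4))
    t=P[(abs(P[...,2]-top)<.004)&(np.hypot(P[...,0]-c0[0],P[...,1]-c0[1])<.009)];print(" top z",np.median(t[:,2]).round(4),len(t))
E
python3 - <<'E'
from m import *
snap("w4");mount("w4.npz");heldc("w4.npz",.1785)
cv2.imwrite("pics/w4.png",np.load("w4.npz")["p"])
E
```

```text
{'time_s': np.float64(8.45), 'qpos': array([ 2.2170e-01,  4.9000e-01,  1.4276e+00, -1.0000e-04,  1.2232e+00,
        7.8000e-03]), 'ee_pos': array([0.5839, 0.1691, 0.1343]), 'eef_rot': array([3.1408e+00, 1.0000e-04, 1.7847e+00]), 'force': array([-0.0643, -0.3244,  1.2047]), 'moment': array([-0.0701, -0.1345, -0.0648])}
w4.npz ring n 962 z 0.11568941255763157
 outer [0.5826 0.1677] 0.0267 18
 band 1087 [0.5832 0.1671] 0.0168
 top z 0.1786 855
```

To row units: -0.45 mm / 800 = -0.0006, -0.35 mm / 800 = -0.0004, -0.12 rad / 3.1416 = -0.0382.

Request:
arm_command:
  plan:
    - [[0,-0.0003,-0.0003,0,0,-0.0382,1],[0,-0.0004,-0.0006,0,0,-0.0764,1],[0,-0.0004,-0.0006,0,0,-0.0764,1]]

```text
time_s: 8.8
ee_pos: [0.5835, 0.169, 0.1346]
eef_rot: [3.141, 0.0, 2.022]
force: [0.3, 0.1, 1.4]
grip_width: 0.0373
grip_force: 25.0
```

To row units: -0.4 mm / 800 = -0.0005, -0.35 mm / 800 = -0.0004, -0.24 rad / 3.1416 = -0.0764.

Request:
arm_command:
  plan:
    - [[0,-0.0003,-0.0003,0,0,-0.0382,1],[0,-0.0004,-0.0005,0,0,-0.0764,1],[0,-0.0004,-0.0005,0,0,-0.0764,1]]

```text
time_s: 9.1
ee_pos: [0.5828, 0.1688, 0.1344]
eef_rot: [-3.141, -0.0, 2.259]
force: [-0.3, 0.1, -2.9]
grip_width: 0.0376
grip_force: 25.0
```

To row units: 1.5 mm / 800 = 0.0019, 1 mm / 800 = 0.0013.

Request:
arm_command:
  plan:
    - [[0,0,0.0006,0,0,0,1],[0,0,0.0013,0,0,0,1],[0,0,0.0019,0,0,0,1],[0,0,0.0019,0,0,0,1]]

```text
time_s: 9.5
ee_pos: [0.5829, 0.1689, 0.1332]
eef_rot: [-3.141, -0.0, 2.261]
force: [0.2, -0.4, -2.4]
grip_width: 0.0373
grip_force: 25.0
```

To row units: 1 mm / 800 = 0.0013, 0.5 mm / 800 = 0.0006.

Request:
arm_command:
  plan:
    - [[0,0,0.0006,0,0,0,1],[0,0,0.0013,0,0,0,1],[0,0,0.0013,0,0,0,1]]

```text
time_s: 9.8
ee_pos: [0.583, 0.1688, 0.1323]
eef_rot: [-3.141, -0.0, 2.263]
force: [0.6, 1.0, -2.8]
grip_width: 0.0377
grip_force: 25.0
```

To row units: 0.7 mm / 800 = 0.0009, 0.3 mm / 800 = 0.0004.

Request:
arm_command:
  plan:
    - [[0,0,0.0004,0,0,0,1],[0,0,0.0009,0,0,0,1],[0,0,0.0009,0,0,0,1]]

```text
time_s: 10.1
ee_pos: [0.583, 0.1689, 0.1316]
eef_rot: [-3.142, -0.0, 2.263]
force: [0.2, 0.3, -3.6]
grip_width: 0.0376
grip_force: 25.0
```

To row units: 0.5 mm / 800 = 0.0006, 0.3 mm / 800 = 0.0004.

Request:
arm_command:
  plan:
    - [[0,0,0.0004,0,0,0,1],[0,0,0.0006,0,0,0,1],[0,0,0.0006,0,0,0,1]]

```text
time_s: 10.4
ee_pos: [0.5831, 0.1689, 0.1313]
eef_rot: [3.141, 0.0, 2.263]
force: [-0.4, -0.2, -0.8]
grip_width: 0.0375
grip_force: 25.0
```

To row units: 0.4 mm / 800 = 0.0005, 0.2 mm / 800 = 0.0003.

Request:
arm_command:
  plan:
    - [[0,0,0.0003,0,0,0,1],[0,0,0.0005,0,0,0,1],[0,0,0.0005,0,0,0,1]]

```text
time_s: 10.7
ee_pos: [0.5831, 0.1689, 0.1312]
eef_rot: [3.141, 0.0, 2.263]
force: [-2.9, -0.7, 4.6]
grip_width: 0.0376
grip_force: 25.0
```

To row units: 0.5 mm / 800 = 0.0006, 0.4 mm / 800 = 0.0005, 0.36 rad / 3.1416 = 0.1146.

Request:
arm_command:
  plan:
    - [[0,0.0001,0,0,0,0.0382,1],[0,0.0003,0.0003,0,0,0.0764,1],[0,0.0005,0.0006,0,0,0.1146,1],[0,0.0005,0.0006,0,0,0.1146,1]]

```text
time_s: 11.1
ee_pos: [0.5836, 0.1693, 0.1305]
eef_rot: [3.141, -0.0, 1.901]
force: [0.4, -0.1, 3.5]
grip_width: 0.0379
grip_force: 25.0
```

```bash
cat > o.py <<'E'
from station import ctrl
import numpy as np
o=ctrl.get_obs();print({k:np.round(o[k],4) for k in("time_s","qpos","ee_pos","eef_rot","force","moment")})
E
python3 o.py
```

```text
{'time_s': np.float64(11.1), 'qpos': array([ 2.2200e-01,  4.9320e-01,  1.4322e+00,  2.0000e-04,  1.2153e+00,
       -1.0820e-01]), 'ee_pos': array([0.5836, 0.1693, 0.1305]), 'eef_rot': array([ 3.1406, -0.    ,  1.9009]), 'force': array([ 0.4442, -0.0522,  3.5166]), 'moment': array([ 0.054 , -0.205 , -0.0333])}
```

To row units: 0.75 mm / 800 = 0.0009, -0.15 mm / 800 = -0.0002, 0.48 rad / 3.1416 = 0.1528.

Request:
arm_command:
  plan:
    - [[0,0.0003,0.0001,0,0,0.0382,1],[0,0.0004,0.0004,0,0,0.0764,1],[-0.0001,0.0007,0.0007,0,0,0.1146,1],[-0.0002,0.0009,0.0009,0,0,0.1528,1],[-0.0002,0.0009,0.0009,0,0,0.1528,1]]

```text
time_s: 11.6
ee_pos: [0.5843, 0.1693, 0.1296]
eef_rot: [3.141, -0.0, 1.424]
force: [0.2, 0.4, 1.4]
grip_width: 0.0378
grip_force: 25.0
```

```bash
python3 o.py
```

```text
{'time_s': np.float64(11.6), 'qpos': array([2.2180e-01, 4.9560e-01, 1.4307e+00, 1.0000e-04, 1.2147e+00,
       3.6840e-01]), 'ee_pos': array([0.5843, 0.1693, 0.1296]), 'eef_rot': array([ 3.1410e+00, -3.0000e-04,  1.4242e+00]), 'force': array([0.2076, 0.4047, 1.3568]), 'moment': array([ 0.1155, -0.1857, -0.0465])}
```

To row units: 1.35 mm / 800 = 0.0017, 1.15 mm / 800 = 0.0014, 0.72 rad / 3.1416 = 0.2292.

Request:
arm_command:
  plan:
    - [[0,0.0003,0.0003,0,0,0.0382,1],[0,0.0004,0.0006,0,0,0.0764,1],[-0.0001,0.0007,0.0009,0,0,0.1146,1],[-0.0002,0.0009,0.0011,0,0,0.1528,1],[-0.0003,0.0011,0.0014,0,0,0.191,1],[-0.0004,0.0013,0.0017,0,0,0.2292,1],[-0.0004,0.0013,0.0017,0,0,0.2292,1]]

```text
time_s: 12.3
ee_pos: [0.585, 0.1688, 0.1283]
eef_rot: [3.142, -0.0, 0.706]
force: [-0.7, 0.5, 2.0]
grip_width: 0.0376
grip_force: 25.0
```

```bash
python3 o.py
```

```text
{'time_s': np.float64(12.3), 'qpos': array([2.2070e-01, 4.9850e-01, 1.4297e+00, 1.0000e-04, 1.2132e+00,
       1.0852e+00]), 'ee_pos': array([0.585 , 0.1688, 0.1283]), 'eef_rot': array([ 3.1415e+00, -2.0000e-04,  7.0620e-01]), 'force': array([-0.7432,  0.4763,  2.0357]), 'moment': array([ 0.0041, -0.0161, -0.0367])}
```

To row units: 0.5 mm / 800 = 0.0006, 0.4 mm / 800 = 0.0005, 0.3 rad / 3.1416 = 0.0955.

Request:
arm_command:
  plan:
    - [[0,0.0001,0.0003,0,0,0.0318,1],[0,0.0004,0.0005,0,0,0.0637,1],[0,0.0005,0.0006,0,0,0.0955,1],[0,0.0005,0.0006,0,0,0.0955,1]]
  squeeze: 16

```text
time_s: 12.7
ee_pos: [0.5852, 0.1685, 0.1277]
eef_rot: [-3.141, -0.0, 0.408]
force: [-0.8, 1.4, 3.0]
grip_width: 0.0377
grip_force: 16.0
```

```bash
python3 o.py
```

```text
{'time_s': np.float64(12.7), 'qpos': array([2.2020e-01, 4.9930e-01, 1.4298e+00, 2.0000e-04, 1.2125e+00,
       1.3830e+00]), 'ee_pos': array([0.5852, 0.1685, 0.1277]), 'eef_rot': array([-3.1414, -0.    ,  0.4079]), 'force': array([-0.8486,  1.4473,  3.0078]), 'moment': array([ 0.2241,  0.2521, -0.0416])}
```

To row units: 0.3 mm / 800 = 0.0004, 0.2 mm / 800 = 0.0003, 0.2 rad / 3.1416 = 0.0637.

Request:
arm_command:
  plan:
    - [[0,0.0002,0.0001,0,0,0.0318,1],[0,0.0004,0.0003,0,0,0.0637,1],[0,0.0004,0.0003,0,0,0.0637,1]]

```text
time_s: 13.0
ee_pos: [0.5853, 0.1684, 0.1277]
eef_rot: [-3.141, -0.0, 0.208]
force: [-3.2, 2.8, 5.2]
grip_width: 0.0379
grip_force: 16.0
```

```bash
python3 o.py
```

```text
{'time_s': np.float64(13.0), 'qpos': array([2.1990e-01, 4.9940e-01, 1.4297e+00, 5.0000e-04, 1.2123e+00,
       1.5823e+00]), 'ee_pos': array([0.5853, 0.1684, 0.1277]), 'eef_rot': array([-3.1411e+00, -1.0000e-04,  2.0830e-01]), 'force': array([-3.2257,  2.8017,  5.2428]), 'moment': array([0.5013, 0.506 , 0.0069])}
```

To row units: 0.2 mm / 800 = 0.0003, 0.15 mm / 800 = 0.0002, 0.16 rad / 3.1416 = 0.0509.

Request:
arm_command:
  plan:
    - [[0,0.0002,0,0,0,0.0318,1],[0,0.0003,0,0,0,0.0509,1],[0,0.0003,0,0,0,0.0509,1]]

```text
time_s: 13.3
ee_pos: [0.5853, 0.1683, 0.1277]
eef_rot: [-3.141, -0.0, 0.049]
force: [-1.8, 4.5, 6.5]
grip_width: 0.0381
grip_force: 16.0
```

```bash
python3 o.py
```

```text
{'time_s': np.float64(13.3), 'qpos': array([2.1960e-01, 4.9940e-01, 1.4297e+00, 6.0000e-04, 1.2123e+00,
       1.7409e+00]), 'ee_pos': array([0.5853, 0.1683, 0.1277]), 'eef_rot': array([-3.141e+00, -1.000e-04,  4.930e-02]), 'force': array([-1.7917,  4.4722,  6.5436]), 'moment': array([0.7012, 0.5119, 0.013 ])}
```

To row units: -0.3 mm / 800 = -0.0004, -0.2 mm / 800 = -0.0003, 0.1 rad / 3.1416 = 0.0318.

Request:
arm_command:
  plan:
    - [[-0.0001,-0.0004,-0.0003,0,0,0.0159,1],[-0.0001,-0.0004,-0.0003,0,0,0.0318,1],[-0.0001,-0.0004,-0.0003,0,0,0.0318,1]]

```text
time_s: 13.6
ee_pos: [0.5853, 0.1683, 0.1277]
eef_rot: [-3.142, -0.0, -0.051]
force: [-1.0, 2.7, 5.0]
grip_width: 0.0377
grip_force: 16.0
```

```bash
python3 o.py
```

```text
{'time_s': np.float64(13.6), 'qpos': array([2.1990e-01, 4.9940e-01, 1.4298e+00, 1.0000e-04, 1.2124e+00,
       1.8417e+00]), 'ee_pos': array([0.5853, 0.1683, 0.1277]), 'eef_rot': array([-3.1415, -0.    , -0.0511]), 'force': array([-0.9951,  2.7152,  4.9921]), 'moment': array([0.4517, 0.2457, 0.0158])}
```

To row units: 0.1 mm / 800 = 0.0001, 0.1 rad / 3.1416 = 0.0318.

Request:
arm_command:
  plan:
    - [[0,0.0001,0,0,0,0.0159,1],[0,0.0001,0,0,0,0.0318,1],[0,0.0001,0,0,0,0.0318,1]]

```text
time_s: 13.9
ee_pos: [0.5852, 0.1682, 0.1277]
eef_rot: [3.142, 0.0, -0.152]
force: [-1.0, 2.8, 4.2]
grip_width: 0.0375
grip_force: 16.0
```

```bash
python3 o.py
```

```text
{'time_s': np.float64(13.9), 'qpos': array([ 0.2197,  0.4993,  1.4299, -0.    ,  1.2124,  1.9427]), 'ee_pos': array([0.5852, 0.1682, 0.1277]), 'eef_rot': array([ 3.1416e+00,  1.0000e-04, -1.5220e-01]), 'force': array([-0.9524,  2.8266,  4.1529]), 'moment': array([0.4158, 0.3601, 0.1045])}
```

To row units: 0.06 rad / 3.1416 = 0.0191.

Request:
arm_command:
  plan:
    - [[0,0,0,0,0,0.0095,1],[0,0,0,0,0,0.0191,1],[0,0,0,0,0,0.0191,1]]

```text
time_s: 14.2
ee_pos: [0.5852, 0.1681, 0.1277]
eef_rot: [3.141, 0.0, -0.213]
force: [-2.5, 3.3, 4.1]
grip_width: 0.0375
grip_force: 16.0
```

```bash
python3 o.py
```

```text
{'time_s': np.float64(14.2), 'qpos': array([ 2.1960e-01,  4.9930e-01,  1.4300e+00, -1.0000e-04,  1.2125e+00,
        2.0031e+00]), 'ee_pos': array([0.5852, 0.1681, 0.1277]), 'eef_rot': array([ 3.1414e+00,  2.0000e-04, -2.1260e-01]), 'force': array([-2.5136,  3.3456,  4.1406]), 'moment': array([0.2224, 0.4131, 0.2527])}
```

To row units: 0.04 rad / 3.1416 = 0.0127.

Request:
arm_command:
  plan:
    - [[0,0,0,0,0,0.0064,1],[0,0,0,0,0,0.0127,1],[0,0,0,0,0,0.0127,1]]

```text
time_s: 14.5
ee_pos: [0.5851, 0.1681, 0.1276]
eef_rot: [3.141, 0.0, -0.257]
force: [-3.4, 1.5, 5.2]
grip_width: 0.0375
grip_force: 16.0
```

```bash
python3 o.py
```

```text
{'time_s': np.float64(14.5), 'qpos': array([0.2196, 0.4993, 1.4301, 0.    , 1.2127, 2.0473]), 'ee_pos': array([0.5851, 0.1681, 0.1276]), 'eef_rot': array([ 3.1414e+00,  4.0000e-04, -2.5690e-01]), 'force': array([-3.3648,  1.4729,  5.1986]), 'moment': array([0.1792, 0.7436, 0.3779])}
```

Request:
arm_command:
  plan:
    - [[0,0,0,0,0,0,-1],[0,0,0,0,0,0,-1],[0,0,0,0,0,0,-1],[0,0,0,0,0,0,-1],[0,0,0,0,0,0,-1],[0,0,0,0,0,0,-1],[0,0,0,0,0,0,-1]]

```text
time_s: 15.2
ee_pos: [0.5853, 0.1681, 0.1277]
eef_rot: [-3.142, -0.0, -0.257]
force: [-0.1, 0.6, 0.9]
grip_width: 0.0903
grip_force: 0.0
```

To row units: -130 mm / 800 = -0.1625, -90 mm / 800 = -0.1125.

Request:
arm_command:
  plan:
    - [[0,0,-0.0188,0,0,0,-1],[0,0,-0.0625,0,0,0,-1],[0,0,-0.1125,0,0,0,-1],[0,0,-0.1625,0,0,0,-1],[0,0,-0.1625,0,0,0,-1],[0,0,-0.1625,0,0,0,-1]]

```text
time_s: 15.8
ee_pos: [0.5854, 0.1681, 0.2591]
eef_rot: [-3.141, -0.002, -0.257]
force: [0.6, -0.1, -0.1]
grip_width: 0.094
grip_force: 0.0
```

```bash
python3 - <<'E'
from m import *
snap("w5");heldc("w5.npz",.172,(.583,.167));mount("w5.npz")
cv2.imwrite("pics/w5.png",np.load("w5.npz")["p"])
E
```

```text
{'time_s': np.float64(15.8), 'qpos': array([ 0.2196,  0.401 ,  1.2623, -0.    ,  1.4762,  2.0476]), 'ee_pos': array([0.5854, 0.1681, 0.2591]), 'eef_rot': array([-3.1406e+00, -1.9000e-03, -2.5720e-01]), 'force': array([ 0.5984, -0.1246, -0.0812]), 'moment': array([0.0356, 0.0326, 0.0217])}
 band 338 [0.5841 0.1666] 0.0168
 top z 0.1719 300
w5.npz ring n 387 z 0.11576616311829156
 outer [0.583  0.1668] 0.027 25
```

View pics/w5.png

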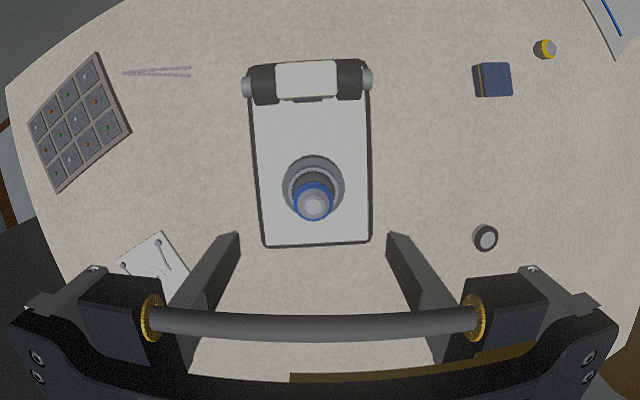

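```bash
python3 -c "
from station import ctrl
print(ctrl.hand_in())"
```

```text
the job is handed in; nothing more can be done
None
```

The objective is screwed into the mount and the job is handed in. The shoulder measured flush (objective top at 171.9 mm against 172.0 expected), it was tightened to about 0.35 N m and let go with the gripper clear, but clamp force couldn't be measured and the hand-in returned no verdict.

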